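# Cap, load and clamp a headspace vial carrier

### The arm

A 6-joint arm with a two-finger parallel gripper is mounted at the origin on the work surface. World frame = base frame: x ahead of the robot, y to its left, z up, the work surface at z = 0. Lengths are in m, angles in rad, forces in N, time in s.
With the tool pointing down it reaches from about 0.225 to 0.725 m from the base axis. Payload 3.1 kg.
Tool frame: the origin (TCP) lies midway between the tips of the shut fingers; the grasp point (between the pads) lies 19 mm behind it; y points along the fingers, x is the direction in which the jaws open and shut, and the axes are right-handed (so a half turn about y gives the same grasp; the last joint's range is limited). The gripper opens to 85 mm and grips with 20 to 120 N. Pads are 22 mm wide; open, the fingers measure 114 mm over their backs; the gripper's body (76 mm by 85 mm) begins 54 mm behind the grasp point. The pads swing forward as they close: fully open they stand 13 mm farther back than shut.
Start: joints at [1.04, 0.048, 0.099, 1.622, 0, 1.443], TCP at [0.206, 0.483, 0.231] pointing down, gripper open.
Joint ranges: [-2.91, 2.91], [-0.99, 1.94], [-1.21, 1.42], [-2.12, 2.29], [-1.49, 1.47], [-3.14, 3.14]. Speed limits (rad/s): [2.79, 2.79, 3.14, 3.14, 3.14, 3.14].

### API

Orientations are given as a rotation vector (axis times angle).
In Python, from workcell import arm, imaging gives the robot as it stands.
- The arm moves only by the shell command python3 -m crank 'ROWS' [FORCE]. ROWS is JSON, one flat list of numbers, 5 for each row, row after row: the shift along the tool's x, y, z in m, then the turn about the tool's y in degrees, then the closure, from -1 (fully open) to 1 (shut). In form: [x, y, z, roll, hand, x, y, z, roll, hand, ...]. A call has 1 to 8 rows; each row shifts and turns the commanded pose from where the row before left it, along the tool's axes as they then stand; what a row does not reach is not made up. A row lasts 1/8 s, in which the tool goes at most 62.5 mm and 10.7 degrees, less where a joint would pass 70% of its speed; a pose out of reach is approached as far as the arm can. A call with a gripper value outside its range is refused whole. The fingers move at their own pace and stop on an object; FORCE is the grip in N (left out, the last holds). Time passes only in rows, so rows that do not move let the fingers close. It gives the time, the measured TCP pose, the force and the opening at its end, in the units of the state.
- arm.read_state(): the state, without advancing time (a new reading comes with each control period).
- imaging.get_image(name): name is "scene" or "side" or "wrist"; returns a dict with "frame" (384x512x3 uint8, blue, green, red), "fx", "fy", "cx", "cy" (pixels), "rvec" (rotation vector, rad) and "tvec" (3), from world to camera coordinates, as OpenCV has them. Camera axes: x right, y down, z forward; pixel columns grow to the right and rows downward; lengths in m; the calibration is good to about 2 mm. A picture is of the moment at which its call begins. There is no depth.
- arm.sign_off(): hands the job in, once; it reports no verdict.
The state is a dict: "time_s": time; "q": joint angles; "qvel": joint speeds; "joint_efforts": joint torques, N m; "ee_pos": TCP position; "orientation": TCP orientation; "ft_force": force on the tool from outside, world axes, zero at the start; "ft_torque": the same for the moment, N m; "gripper_width": finger opening in m.
Only numpy, scipy, OpenCV 4.12 (cv2) and the standard library are available. Lean on these libraries where they do the work, as an engineer would, in place of code of your own. Each camera call takes 0.05 s, during which the arm holds its last target. There are 200 camera calls.

### The job

Get the sample vials ready in the carrier: stand every vial that is on the bench in a pocket of its own and press each blue snap cap down until it clicks fully home. Then close the hinged lid so that it sits edge to edge on the lower shell, and only after that flip the red cam lever over its dead centre so that it snaps down over the lid and clamps it. Leave the bottle, the beaker and the wrench where they are.

Things in the scene. Friction and masses are not known exactly. Their poses are not given: they have to be found in the camera images.
- carrier: the vial carrier, fixed to the bench: lower shell 200 x 100 mm (its x by y), 24 mm high, white and grey, with a row of four pockets along its x. Origin at the centre of its underside, z up. The lid hinges along its -y long edge; a steel bracket on the middle of its +y long side (28 mm wide in x, 52 to 76 mm out in y, 88 mm high) carries the red lever, between the second and third pocket
- pocket0 (a point): centre of the floor of pocket 0 (at x = -77 mm, y = 0 in the carrier's frame, 9.5 mm above the bench): a square well 29 x 29 mm and 14.5 mm deep, its mouth level with the lower shell's rim
- pocket1 (a point): centre of the floor of pocket 1 (at x = -32 mm, y = 0 in the carrier's frame, 9.5 mm above the bench): a square well 29 x 29 mm and 14.5 mm deep, its mouth level with the lower shell's rim
- pocket2 (a point): centre of the floor of pocket 2 (at x = 32 mm, y = 0 in the carrier's frame, 9.5 mm above the bench): a square well 29 x 29 mm and 14.5 mm deep, its mouth level with the lower shell's rim
- pocket3 (a point): centre of the floor of pocket 3 (at x = 77 mm, y = 0 in the carrier's frame, 9.5 mm above the bench): a square well 29 x 29 mm and 14.5 mm deep, its mouth level with the lower shell's rim
- lid (a joint): angle of the hinged upper shell (lid): blue frame with clear roof, 200 x 100 mm and 42 mm deep, 0.22 kg. 0 = shut, its rim edge to edge on the lower shell's rim, roof top then 66.5 mm above the bench; 1.57 = standing upright; up to 1.95 = leaning back. Stiff hinge (0.2 N m of friction): it stays where it is left and must be pushed all the way
- lid_hinge (a point): middle of the lid's hinge line, at y = -50 mm, z = 24.5 mm in the carrier's frame; hinge axis along the carrier's x; opening lifts the lid's front (+y) edge up and over towards -y
- lid_edge (a point): middle of the lid's free front edge at its outer (roof) corner: 100 mm from the hinge line and 42 mm above the rim plane when shut
- lever (a joint): angle of the red over-centre cam lever (90 mm from pivot to tip, 16 mm wide, 11 mm thick). 0 = open: leaning 20 degrees (0.35 rad) outwards from vertical, to the carrier's +y; 0.35 = vertical; 1.9 = clamped: lying about level over the lid, pointing to the carrier's -y. A spring pushes it back open before the dead centre at 1.0 (0.5 N m at 0, falling to nothing at 1.0), and beyond it on to the clamped stop
- lever_pivot (a point): pivot of the lever, at y = +64 mm, z = 80 mm in the carrier's frame, middle of the carrier in x; the pivot axis runs along the carrier's x. Between pivot and 26 mm out, a steel cam stands 13 mm proud on the lever's underside (the side that meets the lid)
- lever_tip (a point): tip of the red lever, on its centre line, 90 mm from the pivot
- vial_a_mid (a point): point on the axis of vial a, 24 mm above its underside, z up the vial: a loose clear-glass vial with a paper label, 23 mm in diameter (straight up to 36 mm high, then a narrower neck), about 55 g with its blue snap cap. Absent in some runs
- cap_a (a joint): how far the blue snap cap (22 mm in diameter, 11 mm tall) of vial a is pressed on: 0 = only perched on the neck, cap top 54 mm above the vial's underside; 0.006 m = home, cap top 48 mm. A detent takes about 7 N straight down to start, gives way at half travel and then holds it home; the cap cannot come off
- vial_b_mid (a point): point on the axis of vial b, 24 mm above its underside, z up the vial: a loose clear-glass vial with a paper label, 23 mm in diameter (straight up to 36 mm high, then a narrower neck), about 55 g with its blue snap cap. Absent in some runs
- cap_b (a joint): how far the blue snap cap (22 mm in diameter, 11 mm tall) of vial b is pressed on: 0 = only perched on the neck, cap top 54 mm above the vial's underside; 0.006 m = home, cap top 48 mm. A detent takes about 7 N straight down to start, gives way at half travel and then holds it home; the cap cannot come off
- vial_c_mid (a point): point on the axis of vial c, 24 mm above its underside, z up the vial: a loose clear-glass vial with a paper label, 23 mm in diameter (straight up to 36 mm high, then a narrower neck), about 55 g with its blue snap cap. Absent in some runs
- cap_c (a joint): how far the blue snap cap (22 mm in diameter, 11 mm tall) of vial c is pressed on: 0 = only perched on the neck, cap top 54 mm above the vial's underside; 0.006 m = home, cap top 48 mm. A detent takes about 7 N straight down to start, gives way at half travel and then holds it home; the cap cannot come off
- vial_d_mid (a point): point on the axis of vial d, 24 mm above its underside, z up the vial: a loose clear-glass vial with a paper label, 23 mm in diameter (straight up to 36 mm high, then a narrower neck), about 55 g with its blue snap cap. Absent in some runs
- cap_d (a joint): how far the blue snap cap (22 mm in diameter, 11 mm tall) of vial d is pressed on: 0 = only perched on the neck, cap top 54 mm above the vial's underside; 0.006 m = home, cap top 48 mm. A detent takes about 7 N straight down to start, gives way at half travel and then holds it home; the cap cannot come off
- vial_e_mid (a point): point on the axis of vial e, 24 mm above its underside, z up the vial: a loose clear-glass vial with a paper label, 23 mm in diameter (straight up to 36 mm high, then a narrower neck), about 55 g with its blue snap cap. Absent in some runs
- cap_e (a joint): how far the blue snap cap (22 mm in diameter, 11 mm tall) of vial e is pressed on: 0 = only perched on the neck, cap top 54 mm above the vial's underside; 0.006 m = home, cap top 48 mm. A detent takes about 7 N straight down to start, gives way at half travel and then holds it home; the cap cannot come off
- amber_bottle: bystander: brown glass bottle 60 mm in diameter, 120 mm tall; origin at the centre of its underside
- beaker: bystander: clear beaker 60 mm in diameter, 70 mm tall; origin at the centre of its underside
- wrench: bystander: a steel wrench lying on the bench; origin about its middle

How it is judged:
On the way, in this order (a step that is already met when the one before it is completed fails the run):
1. every vial present stands in a pocket with its cap pressed home, the lid still open ((horizontal distance between vial_a_mid and pocket0 below 0.009 m or horizontal distance between vial_a_mid and pocket1 below 0.009 m or horizontal distance between vial_a_mid and pocket2 below 0.009 m or horizontal distance between vial_a_mid and pocket3 below 0.009 m) and height (world z) of each of vial_a_mid, vial_b_mid, vial_c_mid, vial_d_mid, vial_e_mid below 0.039 m and angle between each of vial_a_mid, vial_b_mid, vial_c_mid, vial_d_mid, vial_e_mid's own z axis and vertical below 0.15 rad and value of joint each of cap_a, cap_b, cap_c, cap_d, cap_e above 0.0045 m and (horizontal distance between vial_b_mid and pocket0 below 0.009 m or horizontal distance between vial_b_mid and pocket1 below 0.009 m or horizontal distance between vial_b_mid and pocket2 below 0.009 m or horizontal distance between vial_b_mid and pocket3 below 0.009 m) and (horizontal distance between vial_c_mid and pocket0 below 0.009 m or horizontal distance between vial_c_mid and pocket1 below 0.009 m or horizontal distance between vial_c_mid and pocket2 below 0.009 m or horizontal distance between vial_c_mid and pocket3 below 0.009 m) and (horizontal distance between vial_d_mid and pocket0 below 0.009 m or horizontal distance between vial_d_mid and pocket1 below 0.009 m or horizontal distance between vial_d_mid and pocket2 below 0.009 m or horizontal distance between vial_d_mid and pocket3 below 0.009 m) and (horizontal distance between vial_e_mid and pocket0 below 0.009 m or horizontal distance between vial_e_mid and pocket1 below 0.009 m or horizontal distance between vial_e_mid and pocket2 below 0.009 m or horizontal distance between vial_e_mid and pocket3 below 0.009 m) and value of joint lid above 0.3 rad), for 0.2 s.
2. the lid is shut, edge to edge, while the lever is still open (value of joint lid below 0.035 rad and value of joint lever below 0.9 rad), for 0.2 s.
3. the lever has snapped over dead centre and clamps (value of joint lid below 0.035 rad and value of joint lever above 1.75 rad), for 0.2 s.
At the end, for the whole second after the job is handed in: Every vial present stands upright (within 0.15 rad) in a pocket (axis within 9 mm of the pocket's centre, seated on its floor), its cap at least 4.5 mm down of 6; the lid is within 0.035 rad of shut and the lever beyond 1.75 rad (clamped) (all of step 3 and (horizontal distance between vial_a_mid and pocket0 below 0.009 m or horizontal distance between vial_a_mid and pocket1 below 0.009 m or horizontal distance between vial_a_mid and pocket2 below 0.009 m or horizontal distance between vial_a_mid and pocket3 below 0.009 m) and height (world z) of each of vial_a_mid, vial_b_mid, vial_c_mid, vial_d_mid, vial_e_mid below 0.039 m and angle between each of vial_a_mid, vial_b_mid, vial_c_mid, vial_d_mid, vial_e_mid's own z axis and vertical below 0.15 rad and value of joint each of cap_a, cap_b, cap_c, cap_d, cap_e above 0.0045 m and (horizontal distance between vial_b_mid and pocket0 below 0.009 m or horizontal distance between vial_b_mid and pocket1 below 0.009 m or horizontal distance between vial_b_mid and pocket2 below 0.009 m or horizontal distance between vial_b_mid and pocket3 below 0.009 m) and (horizontal distance between vial_c_mid and pocket0 below 0.009 m or horizontal distance between vial_c_mid and pocket1 below 0.009 m or horizontal distance between vial_c_mid and pocket2 below 0.009 m or horizontal distance between vial_c_mid and pocket3 below 0.009 m) and (horizontal distance between vial_d_mid and pocket0 below 0.009 m or horizontal distance between vial_d_mid and pocket1 below 0.009 m or horizontal distance between vial_d_mid and pocket2 below 0.009 m or horizontal distance between vial_d_mid and pocket3 below 0.009 m) and (horizontal distance between vial_e_mid and pocket0 below 0.009 m or horizontal distance between vial_e_mid and pocket1 below 0.009 m or horizontal distance between vial_e_mid and pocket2 below 0.009 m or horizontal distance between vial_e_mid and pocket3 below 0.009 m)); the robot touches nothing.
It fails at once if the amber bottle was moved by more than 3 cm (distance of amber_bottle from where it was at the start of the episode above 0.03 m).
It fails at once if the beaker was moved by more than 3 cm (distance of beaker from where it was at the start of the episode above 0.03 m).
It fails at once if the wrench was moved by more than 3 cm (distance of wrench from where it was at the start of the episode above 0.03 m).
Of vial_a, vial_b, vial_c, vial_d, vial_e only 3 to 4 are there at a start; the rules pass over those that are not, and their reading is None.
At some moment in a run one of vial_a, vial_b, vial_c, vial_d, vial_e may be knocked a few centimetres aside while the robot is not near it.
It also fails if it takes over 208 s, if anything falls off the work surface, if the arm or the gripper's body presses on something with over 40 N, if the wrist force passes 120 N, or if a joint passes its speed limit or range.

## Working session

There is one attempt and no reset: what is moved stays moved. The work goes in short steps, Python scripts to look and compute and a shell command to move; the robot and the scene stay as the last step left them, time stands still between calls to the robot, and variables do not carry over. Pictures are saved under pics/ and viewed, about 12 in all and at most 16, crops included, and the job is handed in when it is done.

```bash
ls; mkdir -p pics
cat > h.py <<'E'
import numpy as np,cv2
from workcell import arm,imaging
def snap(name,fn=None):
    d=imaging.get_image(name); d['R']=cv2.Rodrigues(np.array(d['rvec'],float))[0]; d['t']=np.array(d['tvec'],float).ravel()
    if fn: cv2.imwrite('pics/'+fn,d['frame'])
    return d
def ray(d,u,v):
    c=-d['R'].T@d['t']; r=d['R'].T@np.array([(u-d['cx'])/d['fx'],(v-d['cy'])/d['fy'],1]); return c,r
def onz(d,u,v,z):
    c,r=ray(d,u,v); return c+r*(z-c[2])/r[2]
def proj(d,p):
    q=d['R']@np.array(p)+d['t']; return np.array([d['fx']*q[0]/q[2]+d['cx'],d['fy']*q[1]/q[2]+d['cy']])
def tool():
    s=arm.read_state(); return np.array(s['ee_pos']),cv2.Rodrigues(np.array(s['orientation'],float))[0]
def to(p):
    "shift in tool axes to world point p"
    e,R=tool(); return R.T@(np.array(p)-e)
E
python3 - <<'E'
from h import *
a=snap('scene','s1.png');b=snap('side','d1.png');w=snap('wrist','w1.png')
for d in(a,b,w): print(d['fx'],d['cx'],d['cy'],-d['R'].T@d['t'])
cv2.imwrite('pics/all1.png',np.hstack([a['frame'],b['frame']])[:, :])
print(arm.read_state()); print(tool()[1].round(3))
E
```

```text
pics
409.62220373827324 253.56112323132822 189.52135428422093 [1.0392176  0.92337486 0.80752337]
401.70734901179657 254.72283400098686 190.27523138839624 [ 0.43558584 -0.9539369   1.04092572]
316.65498123871924 256.47537354176023 186.6742692304566 [0.12765982 0.51576741 0.37230916]
{'time_s': 0.15, 'q': array([ 1.04017033e+00,  4.85997117e-02,  9.79411816e-02,  1.62198208e+00,
       -7.48909913e-06,  1.44301258e+00]), 'qvel': array([ 0.001218  , -0.00364071,  0.00426327,  0.00065626, -0.00034947,
       -0.00029101]), 'joint_efforts': array([ 2.08238867e-03, -3.39259315e+01,  3.20424342e+01,  1.53208023e-02,
       -8.99258566e-05, -3.34447456e-06]), 'ee_pos': array([0.20558285, 0.48256025, 0.23036783]), 'orientation': array([-1.37410506, -0.90629564,  0.90901587]), 'ft_force': array([ 0.11051175, -0.1051904 , -0.35774181]), 'ft_torque': array([0.02722571, 0.0117424 , 0.02295494]), 'gripper_width': 0.08518240208941638}
[[ 0.392 -0.001 -0.92 ]
 [ 0.92  -0.002  0.392]
 [-0.002 -1.     0.   ]]
```

View pics/s1.png

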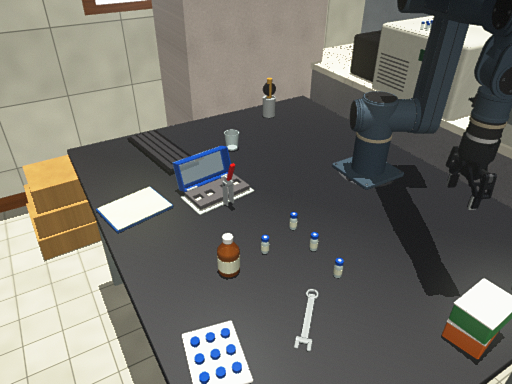

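View pics/d1.png

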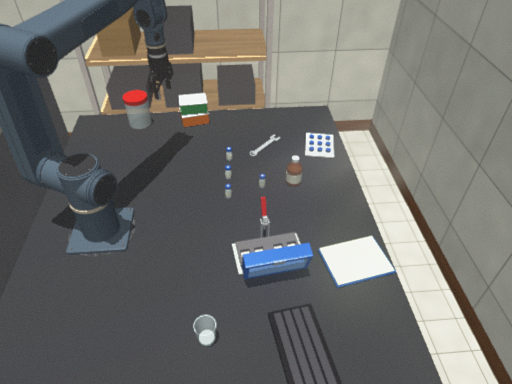

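The scene view shows four upright vials with caps near (294,214), (265,238), (314,235) and (339,261). The bottle is at (229,255), the open carrier at (215,190) and the red lever at (231,172). The side view shows the same four vials at (229,155), (228,172), (228,190) and (262,181).

```bash
cat >> h.py <<'E'
def tri(d1,p1,d2,p2):
    c1,r1=ray(d1,*p1);c2,r2=ray(d2,*p2);A=np.stack([r1,-r2],1);s=np.linalg.lstsq(A,c2-c1,rcond=None)[0]
    a,b=c1+s[0]*r1,c2+s[1]*r2; return (a+b)/2,np.linalg.norm(a-b)
def blue(d,lo=8,hi=150):
    h=cv2.cvtColor(d['frame'],cv2.COLOR_BGR2HSV); m=cv2.inRange(h,(105,110,50),(130,255,255))
    n,_,st,ce=cv2.connectedComponentsWithStats(m); return [(ce[i],st[i,4]) for i in range(1,n) if lo<=st[i,4]<=hi]
E
python3 - <<'E'
from h import *
a=snap('scene');b=snap('side')
for n,d in(('scene',a),('side',b)):
    for c,s in blue(d):
        p=onz(d,*c,.049)
        if 0.2<p[0]<0.8: print(n,c.round(1),s,p.round(4))
# red lever
for n,d in(('scene',a),('side',b)):
    h=cv2.cvtColor(d['frame'],cv2.COLOR_BGR2HSV); m=cv2.inRange(h,(0,150,80),(8,255,255))|cv2.inRange(h,(172,150,80),(180,255,255))
    k,_,st,ce=cv2.connectedComponentsWithStats(m)
    for i in range(1,k):
        if st[i,4]>15: print(n,'red',ce[i].round(1),st[i])
ca=cv2.resize(a['frame'][135:220,165:265],(800,680)[:2] and (700,595),interpolation=cv2.INTER_CUBIC);cv2.imwrite('pics/c1.png',ca)
cb=cv2.resize(b['frame'][190:285,220:325],(663,600),interpolation=cv2.INTER_CUBIC);cv2.imwrite('pics/c2.png',cb)
E
```

```text
scene [293.4 214.7] 43 [0.434  0.1371 0.049 ]
scene [314.3 235.4] 45 [0.4382 0.2459 0.049 ]
scene [264.6 237.8] 49 [0.5652 0.1834 0.049 ]
scene [338.9 261.4] 54 [0.4465 0.3618 0.049 ]
side [311.3 141.9] 9 [0.7935 0.3826 0.049 ]
side [228.4 149.1] 19 [0.4472 0.36   0.049 ]
side [311.2 148. ] 10 [0.785 0.341 0.049]
side [227.5 167.1] 22 [0.4395 0.2455 0.049 ]
side [262.  176.1] 14 [0.567  0.1825 0.049 ]
side [227.7 186. ] 23 [0.4361 0.1374 0.049 ]
side [351.7 274.1] 139 [ 0.7886 -0.2795  0.049 ]
scene red [230.5 171.1] [227 163   8  18  79]
side red [134.6  97.1] [123  90  24  16 299]
side red [263.2 205.4] [261 197   5  18  77]
```

View pics/c1.png

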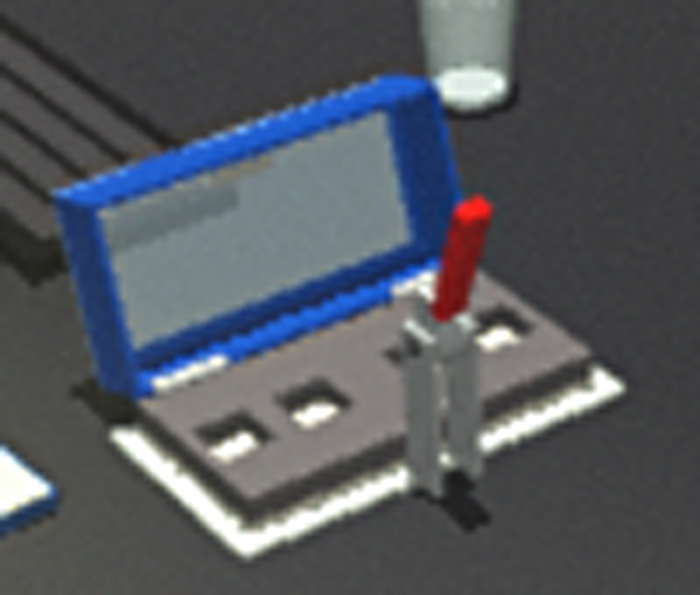

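View pics/c2.png

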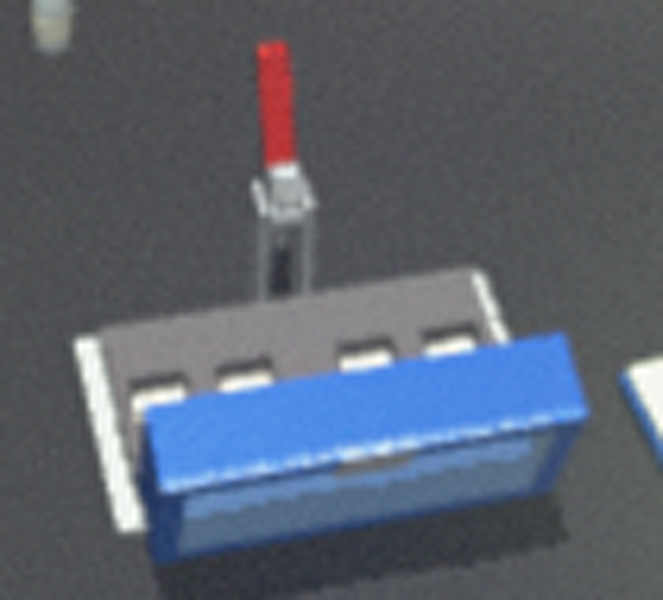

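The crops show four pockets with mouth centres at about (236,435), (315,402), ~(412,357) and (497,329) in c1. The lever pivot is near (445,330) in c1 and (285,180) in c2. The lid stands roughly upright and slightly back.

Run:
```python
from h import *
a=snap('scene');b=snap('side')
S=lambda u,v:(165+u/7-.43,135+v/7-.43); D=lambda u,v:(220+u*105/663-.42,190+v*95/600-.42)
P={n:onz(a,*S(*p),.024) for n,p in dict(p3=(236,435),p2=(315,402),p0=(497,329),gfl=(255,500),gfr=(592,352)).items()}
for k,v in P.items(): print(k,v.round(4))
for n,p,z in [('wfl',(247,553),0),('wfr',(622,388),0)]: print(n,onz(a,*S(*p),z).round(4))
for n,p,z in [('gfl',(105,328),.024),('gfr',(475,270),.024),('p0x',(163,388),.024),('p3x',(450,330),.024)]: print('side',n,onz(b,*D(*p),z).round(4))
print('tip',tri(a,S(478,208),b,D(272,45)));print('piv',tri(a,S(448,328),b,D(284,178)))
print('lid edge -x,+x',tri(a,S(432,88),b,D(150,410)),tri(a,S(60,200),b,D(570,340)))
v=P['p3']-P['p0'];print(v,np.linalg.norm(v),np.degrees(np.arctan2(v[1],v[0])))
```

```text
p3 [ 0.6304 -0.129   0.024 ]
p2 [ 0.5861 -0.1352  0.024 ]
p0 [ 0.4794 -0.1478  0.024 ]
gfl [ 0.6443 -0.0769  0.024 ]
gfr [ 0.4487 -0.1056  0.024 ]
wfl [ 0.6525 -0.0717  0.    ]
wfr [ 0.434  -0.1011  0.    ]
side gfl [ 0.4542 -0.1067  0.024 ]
side gfr [ 0.6514 -0.0828  0.024 ]
side p0x [ 0.4814 -0.1481  0.024 ]
side p3x [ 0.632  -0.1223  0.024 ]
tip (array([ 0.54223578, -0.04682304,  0.16391001]), np.float64(0.004149425987174679))
piv (array([ 0.547808  , -0.0693065 ,  0.09034171]), np.float64(0.003736447061667036))
lid edge -x,+x (array([ 0.46924758, -0.23376165,  0.11752664]), np.float64(0.002545066252571894)) (array([ 0.67094973, -0.21422452,  0.12240455]), np.float64(0.006599411413887955))
[0.15100395 0.01876442 0.        ] 0.1521653544388576 7.083517244052544
```

```bash
python3 -m crank '[0,0,0,-10.1,-1, 0,0,0,-10.1,-1, 0,0,0,-10,-1, 0,0,0,0,-1]' 40
python3 - <<'E'
from h import *
print(tool(), to((.436,.137,.16)))
a=snap('scene');b=snap('side')
print('bottle',onz(a,229,268,0.005),onz(b,294,182,.005), tri(a,(228.5,236),b,(295.5,158)))
E
```

```text
time_s: 0.85
ee_pos: [0.2058, 0.483, 0.2313]
orientation: [-1.149, -1.299, 1.299]
ft_force: [0.2, -0.3, -0.4]
gripper_width: 0.0853
(array([0.20581587, 0.48295417, 0.23129254]), array([[-1.21958181e-01,  6.62629065e-06, -9.92535240e-01],
       [ 9.92535239e-01, -4.12009652e-05, -1.21958181e-01],
       [-4.17015402e-05, -9.99999999e-01, -1.55203222e-06]])) [-0.37144157  0.07130832 -0.18627381]
bottle [0.6871918  0.19758648 0.005     ] [0.69298133 0.18834066 0.005     ] (array([0.6881727 , 0.19695396, 0.11786852]), np.float64(0.007050206303241374))
```

```bash
python3 -m crank '[-0.053,0.01,-0.0266,0,-1,-0.053,0.01,-0.0266,0,-1,-0.053,0.01,-0.0266,0,-1,-0.053,0.01,-0.0266,0,-1,-0.053,0.01,-0.0266,0,-1,-0.053,0.01,-0.0266,0,-1,-0.053,0.01,-0.0266,0,-1,0,0,0,0,-1]' 40
cat >> h.py <<'E'
def caps(d,z=.049):
    "blue cap blobs in view, onto plane z"
    return [(c.round(0),s,onz(d,*c,z)[:2].round(4)) for c,s in blue(d,8,9000)]
def vials():
    a=snap('scene')
    for c,s in blue(a):
        p=onz(a,*c,.049)
        if .2<p[0]<.62 and .05<p[1]<.5: print('vial',p[:2].round(4),'tool shift',to((p[0],p[1],.019)).round(4))
E
python3 - <<'E'
from h import *
w=snap('wrist','w2.png'); print(tool()[0])
for x in caps(w): print(x)
vials()
E
```

```text
time_s: 1.95
ee_pos: [0.4377, 0.1345, 0.1602]
orientation: [-1.152, -1.292, 1.295]
ft_force: [-1.5, 1.2, -0.1]
gripper_width: 0.0858
[0.43682291 0.13632479 0.16077199]
(array([259., 183.]), np.int32(477), array([0.4359, 0.1368]))
(array([381., 198.]), np.int32(189), array([0.4376, 0.2425]))
(array([503., 221.]), np.int32(213), array([0.4461, 0.3532]))
(array([291., 311.]), np.int32(192), array([0.5631, 0.1829]))
vial [0.435  0.1377] tool shift [0.0002 0.1422 0.0013]
vial [0.4376 0.245 ] tool shift [ 0.1064  0.1422 -0.0143]
vial [0.5652 0.1834] tool shift [ 0.0299  0.1421 -0.1336]
vial [0.4463 0.3616] tool shift [ 0.2211  0.1423 -0.037 ]
```

View pics/w2.png

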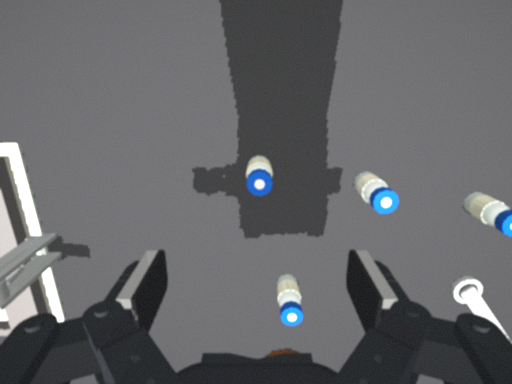

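The wrist view has the target vial's cap at (259,183), centred between the open jaws, and the other caps at (381,198), (503,221) and (291,311). I'll descend and grasp.

```bash
python3 -m crank '[0,0.048,0,0,-1,0,0.048,0.001,0,-1,0,0.048,0,0,-1,0,0,0,0,1,0,0,0,0,1,0,0,0,0,1,0,0,0,0,1,0,0,0,0,1]' 40; python3 -m crank '[0,-0.04,0,0,1,0,-0.05,0,0,1,0,0,0,0,1]'
python3 - <<'E'
from h import *
w=snap('wrist','w3.png'); print(tool()[0],arm.read_state()['ft_force'])
C=np.array([.555,-.1385,0]);a=np.radians(7.1);ux=np.array([np.cos(a),np.sin(a),0])
for x in(-.077,-.032,.032,.077): print((C+x*ux).round(4))
print('p3 at .25',to((C+.077*ux)+[0,0,.25]).round(4))
E
```

```text
time_s: 3.05
ee_pos: [0.438, 0.1383, 0.0202]
orientation: [-1.151, -1.304, 1.297]
ft_force: [-0.4, 0.3, 6.0]
gripper_width: 0.0214
time_s: 3.42
ee_pos: [0.4397, 0.1384, 0.1131]
orientation: [-1.155, -1.309, 1.294]
ft_force: [0.4, -1.1, -0.5]
gripper_width: 0.0212
[0.43796186 0.13810528 0.11044109] [-0.48727036 -0.10947518 -0.20752098]
[ 0.4786 -0.148   0.    ]
[ 0.5232 -0.1425  0.    ]
[ 0.5868 -0.1345  0.    ]
[ 0.6314 -0.129   0.    ]
p3 at .25 [-0.2889 -0.1386 -0.1598]
```

View pics/w3.png

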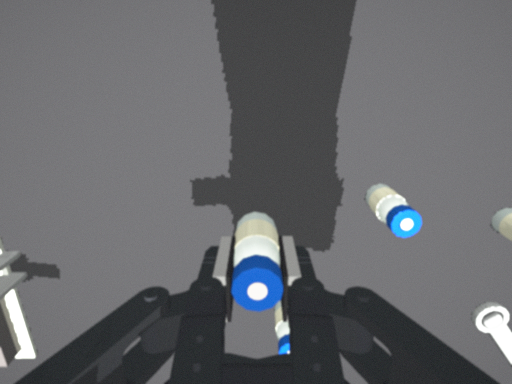

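The vial is held upright between the pads, cap at (258,292). Next I lift it high and carry it over to pocket 3.

```bash
python3 -m crank '[0,-0.05,0,0,1,0,-0.05,0,0,1,0,-0.04,0,0,1,-0.048,0,-0.027,0,1,-0.048,0,-0.027,0,1,-0.048,0,-0.027,0,1,-0.048,0,-0.027,0,1,-0.048,0,-0.027,0,1]'; python3 -m crank '[-0.048,0,-0.025,0,1,0,0,0,0,1,0,0,0,0,1]'
python3 - <<'E'
from h import *
w=snap('wrist','w4.png'); e,R=tool();print(e)
for x in caps(w,e[2]+.032): print(x)
C=np.array([.555,-.1385,0]);a=np.radians(7.1);ux=np.array([np.cos(a),np.sin(a),0])
for x in(-.077,-.032,.032,.077): print(proj(w,C+x*ux+[0,0,.024]).round())
E
```

```text
time_s: 4.47
ee_pos: [0.5996, -0.0851, 0.2455]
orientation: [-1.145, -1.299, 1.3]
ft_force: [0.5, 0.5, -1.1]
gripper_width: 0.0214
time_s: 4.85
ee_pos: [0.6293, -0.128, 0.2454]
orientation: [-1.144, -1.298, 1.3]
ft_force: [0.5, 0.4, -0.6]
gripper_width: 0.0215
[ 0.62934338 -0.12743144  0.246561  ]
(array([171., 225.]), np.int32(738), array([ 0.6017, -0.1638]))
(array([257., 282.]), np.int32(2055), array([ 0.6231, -0.1284]))
[254.   9.]
[254.  56.]
[255. 118.]
[255. 157.]
```

View pics/w4.png

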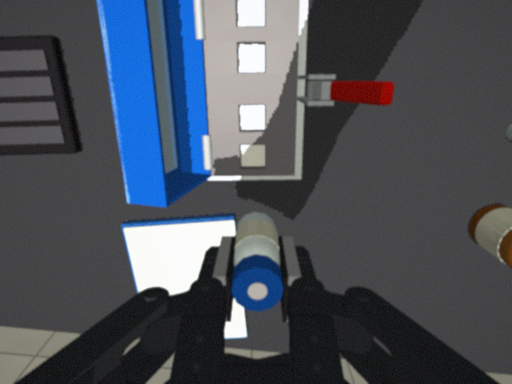

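The wrist view shows the pocket floors as bright squares at about (251,11), (251,58), (252,118) and (253,156), in a row along the image's vertical. The held cap's white dot is at (258,291).

Run:
```python
from h import *
w=snap('wrist'); e,R=tool()
g=cv2.cvtColor(w['frame'],cv2.COLOR_BGR2GRAY); m=np.zeros_like(g); m[0:175,215:290]=cv2.inRange(g,145,255)[0:175,215:290]
n,_,st,ce=cv2.connectedComponentsWithStats(m)
for i in range(1,n):
    if st[i,4]>60: print(st[i],ce[i].round(1),onz(w,st[i,0]+st[i,2]/2-.5,st[i,1]+st[i,3]/2-.5,.0095).round(4))
q=onz(w,258,291,e[2]+.035); print('dot',q,'rel tool',(R.T@(q-e)).round(4))
```

```text
[  215     0    75   165 10100] [248.4  72. ] [ 0.5497 -0.1417  0.0095]
dot [ 0.62520302 -0.12709975  0.28237523] rel tool [ 0.0005 -0.035   0.0042]
```

Run:
```python
from h import *
w=snap('wrist'); e,R=tool()
g=w['frame'].max(2); print(np.percentile(g[0:165,215:290],[10,50,90]),g[158,240:266:5],g[118,232:272:5])
for T in(150,215):
  m=np.zeros_like(g); m[0:175,225:280]=cv2.inRange(g,T,255)[0:175,225:280]
  n,_,st,ce=cv2.connectedComponentsWithStats(m)
  for i in range(1,n):
    if 200<st[i,4]<1500: print(T,st[i],onz(w,st[i,0]+st[i,2]/2-.5,st[i,1]+st[i,3]/2-.5,.0095).round(4))
```

```text
[ 78. 173. 250.] [104 161 168 165 159  85] [172 161 252 252 251 252 252 169]
215 [237   0  27  26 660] [ 0.4805 -0.1522  0.0095]
215 [238  43  27  29 681] [ 0.5241 -0.1459  0.0095]
215 [240 104  25  25 586] [ 0.5879 -0.137   0.0095]
```

```bash
cat >> h.py <<'E'
C=np.array([.556,-.141,0]);A=np.radians(7.8);ux=np.array([np.cos(A),np.sin(A),0]);uy=np.array([-np.sin(A),np.cos(A),0])
pk=[C+x*ux for x in(-.077,-.032,.032,.077)]
def car(x,y,z): return C+x*ux+y*uy+np.array([0,0,z])
def f(): print('F',np.round(arm.read_state()['ft_force'],1),tool()[0].round(4))
E
python3 - <<'E'
from h import *
e,R=tool();print(to(pk[3]-R@[.0005,0,.003]+[0,0,.05]).round(4))
E
```

```text
[-0.0045  0.1979 -0.0052]
```

```bash
python3 -m crank '[-0.0045,0.04,-0.005,-0.7,1,0,0.05,0,0,1,0,0.05,0,0,1,0,0.048,0,0,1,0,0.01,0,0,1,0,0,0,0,1]'
python3 - <<'E'
from h import *
f(); e,R=tool();print(to(pk[3]-R@[.0005,0,.003]+[0,0,.03]).round(4))
a=snap('scene');b=snap('side')
cv2.imwrite('pics/p1.png',np.hstack([cv2.resize(a['frame'][140:220,170:250],(400,400),interpolation=2),cv2.resize(b['frame'][200:280,240:320],(400,400),interpolation=2)]))
E
```

```text
time_s: 5.75
ee_pos: [0.6355, -0.1313, 0.0502]
orientation: [-1.141, -1.31, 1.31]
ft_force: [0.6, 0.2, -0.3]
gripper_width: 0.0212
F [ 0.6  0.2 -0.3] [ 0.6355 -0.1313  0.0502]
[0.0007 0.0202 0.    ]
```

View pics/p1.png

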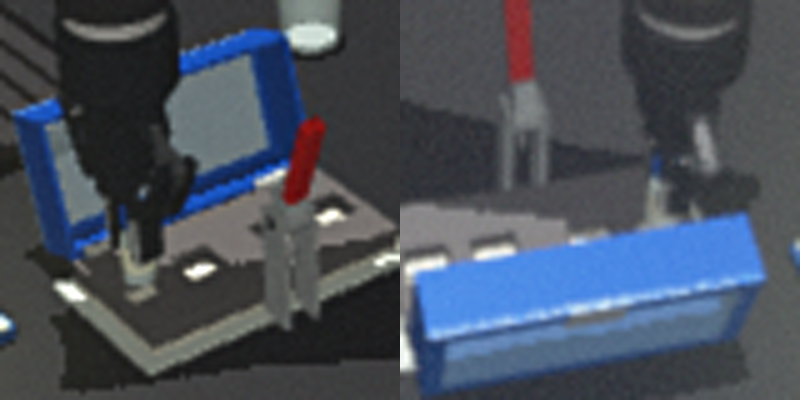

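The left half of the crop shows the vial just above pocket 3, near (140,280). I'll lower it gently and watch the force.

```bash
python3 -m crank '[0,0.006,0,0,1,0,0.005,0,0,1,0,0.005,0,0,1,0,0,0,0,1]'; python3 -m crank '[0,0.003,0,0,1,0,0.002,0,0,1,0,0,0,0,1]'
```

```text
time_s: 6.35
ee_pos: [0.6349, -0.1318, 0.0323]
orientation: [-1.14, -1.308, 1.309]
ft_force: [-0.2, -0.1, -0.4]
gripper_width: 0.0213
time_s: 6.72
ee_pos: [0.6358, -0.1321, 0.0298]
orientation: [-1.143, -1.31, 1.309]
ft_force: [-2.3, 0.3, 5.4]
gripper_width: 0.0214
```

```bash
python3 -m crank '[0,0,0,0,0.1,0,0,0,0,0.1,0,0,0,0,0.1,0,-0.04,0,0,0.1,0,-0.05,0,0,0.1,0,0,0,0,1,0,0,0,0,1,0,0,0,0,1]'
cat >> h.py <<'E'
def dots(d,z):
    "white dots on blue caps"
    fr=d['frame'];h=cv2.cvtColor(fr,cv2.COLOR_BGR2HSV);m=cv2.inRange(h,(105,110,50),(130,255,255))
    cs,_=cv2.findContours(m,cv2.RETR_CCOMP,cv2.CHAIN_APPROX_NONE);cs,hi=cv2.findContours(m,cv2.RETR_CCOMP,cv2.CHAIN_APPROX_NONE)
    e,R=tool()
    for c,k in zip(cs,hi[0]):
        if k[3]>=0 and 3<cv2.contourArea(c)<2000:
            M=cv2.moments(c);u=M['m10']/M['m00'];v=M['m01']/M['m00'];p=onz(d,u,v,z);print('dot',round(u),round(v),p[:2].round(4),'rel tool',(R.T@(p-e)).round(4))
E
python3 - <<'E'
from h import *
f();w=snap('wrist','w5.png');dots(w,.0635);print(proj(w,pk[3]+[0,0,.0635]))
E
```

```text
time_s: 7.72
ee_pos: [0.6343, -0.1316, 0.1161]
orientation: [-1.138, -1.307, 1.31]
ft_force: [-0.1, 1.3, -0.3]
gripper_width: -0.0002
F [-0.1  1.3 -0.3] [ 0.6343 -0.1316  0.1161]
dot 255 210 [ 0.633  -0.1327] rel tool [-0.001   0.0525  0.0012]
dot 170 184 [ 0.6223 -0.1897] rel tool [-0.0561  0.0525  0.0197]
[257.85787265 209.58180101]
```

View pics/w5.png

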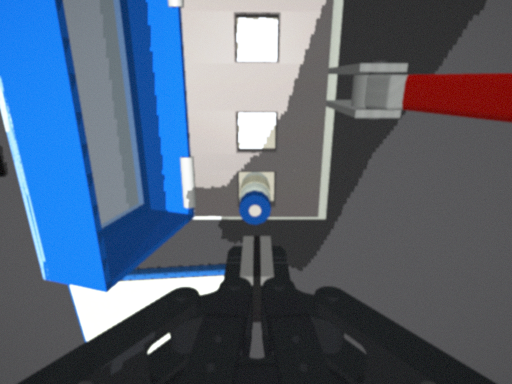

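The vial stands in pocket 3 with its cap dot at (255,210), 1 mm from the expected spot. Now I press the cap with the shut fingers.

```bash
python3 -m crank '[-0.001,0.045,0.001,0,1,0,0.006,0,0,1,0,0.003,0,0,1,0,0.003,0,0,1,0,0,0,0,1]';python3 -m crank '[0,0.002,0,0,1,0,0.002,0,0,1,0,0,0,0,1]'
```

```text
time_s: 8.4
ee_pos: [0.6358, -0.1334, 0.0636]
orientation: [-1.144, -1.311, 1.309]
ft_force: [-1.0, 0.1, 4.4]
gripper_width: 0.0003
time_s: 8.78
ee_pos: [0.6347, -0.1332, 0.0577]
orientation: [-1.142, -1.309, 1.309]
ft_force: [-1.4, 0.2, 5.4]
gripper_width: 0.0001
```

```bash
python3 -m crank '[0,0.004,0,0,1,0,0,0,0,1]';python3 -m crank '[0,-0.05,0,0,-1,0,-0.05,0,0,-1,0,-0.05,0,0,-1,0,-0.03,0,0,-1,0,0,0,0,-1]'
python3 - <<'E'
from h import *
f();w=snap('wrist');dots(w,.0575);vials()
e,R=tool();print('p2 mouth',proj(w,pk[2]+[0,0,.024]))
E
```

```text
time_s: 9.02
ee_pos: [0.6362, -0.1337, 0.0578]
orientation: [-1.147, -1.311, 1.309]
ft_force: [-4.5, 0.2, 14.8]
gripper_width: 0.0
time_s: 9.65
ee_pos: [0.6364, -0.1336, 0.2365]
orientation: [-1.148, -1.313, 1.308]
ft_force: [0.2, 0.3, -0.4]
gripper_width: 0.0851
F [ 0.2  0.3 -0.4] [ 0.6364 -0.1336  0.2365]
dot 258 160 [ 0.6332 -0.1326] rel tool [0.0012 0.1763 0.0025]
dot 167 2 [ 0.5014 -0.2328] rel tool [-0.0801  0.1761  0.1467]
vial [0.4382 0.2459] tool shift [0.402  0.2134 0.1428]
vial [0.5652 0.1834] tool shift [0.3229 0.2132 0.0255]
vial [0.4465 0.3618] tool shift [0.5157 0.2134 0.1188]
p2 mouth [259.86677234 111.5974221 ]
```

Cap 1 is home: the top stops at 57.8 mm under 15 N. Next is the vial at (0.565,0.183).

```bash
python3 -m crank '[0.054,0,0.004,0,-1,0.054,0,0.004,0,-1,0.054,0,0.004,0,-1,0.054,0,0.004,0,-1,0.054,0.03,0.004,0,-1,0.053,0.04,0.005,0,-1,0,0,0,0,-1,0,0,0,0,-1]'
python3 - <<'E'
from h import *
f();w=snap('wrist');dots(w,.054);vials()
E
```

```text
time_s: 10.75
ee_pos: [0.5656, 0.18, 0.1636]
orientation: [-1.139, -1.306, 1.312]
ft_force: [1.4, -0.2, -0.1]
gripper_width: 0.0851
F [ 1.4 -0.2 -0.1] [0.5656 0.18   0.1636]
dot 260 187 [0.5662 0.1837] rel tool [ 0.0044  0.1111 -0.0002]
dot 369 32 [0.4392 0.2444] rel tool [0.0817 0.1111 0.1174]
vial [0.4376 0.245 ] tool shift [0.0827 0.1469 0.1197]
vial [0.5661 0.1848] tool shift [0.0057 0.147  0.0005]
vial [0.4465 0.3618] tool shift [0.1972 0.1469 0.0952]
```

```bash
python3 -m crank '[0.0045,0.046,0,0,-1,0,0.05,0,0,-1,0,0.05,0,0,-1,0,0,0,0,1,0,0,0,0,1,0,0,0,0,1,0,0,0,0,1,0,0,0,0,1]' 40; python3 -m crank '[0,-0.05,0,0,1,0,-0.06,0,0,1,0,-0.06,0,0,1,0,-0.06,0,0,1,0,0,0,0,1]'
python3 - <<'E'
from h import *
e,R=tool();f();w=snap('wrist');dots(w,e[2]+.035)
print('p2',to(pk[2]+[0,0,.245]).round(4))
E
```

```text
time_s: 11.85
ee_pos: [0.5689, 0.1849, 0.0233]
orientation: [-1.147, -1.314, 1.306]
ft_force: [0.5, -1.4, 5.9]
gripper_width: 0.0213
time_s: 12.48
ee_pos: [0.5691, 0.1856, 0.2582]
orientation: [-1.15, -1.321, 1.301]
ft_force: [0.3, 0.6, 0.3]
gripper_width: 0.0209
F [0.3 0.6 0.3] [0.5691 0.1856 0.2582]
dot 257 286 [0.5628 0.1854] rel tool [ 0.0007 -0.039   0.0047]
dot 443 62 [0.4721 0.231 ] rel tool [ 0.0583 -0.0396  0.0884]
dot 333 36 [0.4696 0.1954] rel tool [ 0.0234 -0.0397  0.0957]
p2 [-0.3217  0.0088  0.0244]
```

```bash
python3 -m crank '[-0.054,0,0.0035,0,1,-0.054,0,0.0035,0,1,-0.054,0,0.0035,0,1,-0.054,0,0.0035,0,1,-0.053,0,0.0035,0,1,-0.053,0,0.0035,0,1,0,0,0,0,1,0,0,0,0,1]'
python3 - <<'E'
from h import *
e,R=tool();f();w=snap('wrist');dots(w,e[2]+.035)
print('p2',to(pk[2]-R@[.0007,0,.0035]+[0,0,.055]).round(4))
E
```

```text
time_s: 13.52
ee_pos: [0.5883, -0.1367, 0.2479]
orientation: [-1.138, -1.307, 1.308]
ft_force: [-0.4, 0.4, -0.9]
gripper_width: 0.0215
F [-0.4  0.4 -0.9] [ 0.5883 -0.1367  0.2479]
dot 257 286 [ 0.5827 -0.1369] rel tool [ 0.0001 -0.0344  0.006 ]
dot 254 200 [ 0.5461 -0.1433] rel tool [-0.0012 -0.0343  0.0431]
dot 165 206 [ 0.5526 -0.1752] rel tool [-0.0337 -0.0344  0.041 ]
dot 204 192 [ 0.5453 -0.1615] rel tool [-0.0192 -0.0344  0.0464]
dot 198 184 [ 0.5429 -0.1639] rel tool [-0.0212 -0.0344  0.0491]
dot 200 169 [ 0.5371 -0.1634] rel tool [-0.02   -0.0344  0.0548]
dot 206 111 [ 0.517  -0.1634] rel tool [-0.0172 -0.0343  0.0747]
dot 170 119 [ 0.5213 -0.175 ] rel tool [-0.0292 -0.0343  0.0721]
p2 [-0.0014  0.1935 -0.003 ]
```

```bash
python3 -m crank '[-0.001,0.05,-0.003,0,1,0,0.06,0,0,1,0,0.05,0,0,1,0,0.034,0,0,1,0,0,0,0,1]';python3 -m crank '[0,0.006,0,0,1,0,0.006,0,0,1,0,0.004,0,0,1,0,0,0,0,1]'
python3 - <<'E'
from h import *
f();print(to(pk[2]).round(4))
E
```

```text
time_s: 14.2
ee_pos: [0.5887, -0.1347, 0.0514]
orientation: [-1.131, -1.306, 1.312]
ft_force: [-0.2, 0.3, -0.2]
gripper_width: 0.0218
time_s: 14.7
ee_pos: [0.5923, -0.1378, 0.0399]
orientation: [-1.142, -1.309, 1.309]
ft_force: [0.3, 0.1, -0.5]
gripper_width: 0.0215
F [ 0.3  0.1 -0.5] [ 0.5923 -0.1378  0.0399]
[0.0017 0.0399 0.0044]
```

```bash
python3 -m crank '[0,0.004,0,0,1,0,0.003,0,0,1,0,0,0,0,1]';python3 -m crank '[0,0.002,0,0,1,0,0,0,0,1]'
```

```text
time_s: 15.08
ee_pos: [0.5923, -0.1378, 0.0329]
orientation: [-1.142, -1.309, 1.309]
ft_force: [0.3, -0.2, 0.6]
gripper_width: 0.0207
time_s: 15.32
ee_pos: [0.5925, -0.1378, 0.0328]
orientation: [-1.143, -1.31, 1.309]
ft_force: [-3.3, 0.4, 8.5]
gripper_width: 0.0213
```

Seated. I'll release, rise, shut and check.

```bash
python3 -m crank '[0,0,0,0,0.1,0,0,0,0,0.1,0,0,0,0,0.1,0,-0.04,0,0,0.1,0,-0.05,0,0,0.1,0,0,0,0,1,0,0,0,0,1,0,0,0,0,1]'
python3 - <<'E'
from h import *
f();w=snap('wrist');dots(w,.0635);print(proj(w,pk[2]+[0,0,.0635]))
E
```

```text
time_s: 16.32
ee_pos: [0.5911, -0.1373, 0.1187]
orientation: [-1.138, -1.307, 1.309]
ft_force: [0.5, -0.4, 0.1]
gripper_width: 0.0
F [ 0.5 -0.4  0.1] [ 0.5911 -0.1373  0.1187]
dot 254 209 [ 0.5898 -0.1387] rel tool [-0.0013  0.0551  0.0012]
dot 64 336 [ 0.7162 -0.2712] rel tool [-0.1498  0.0545 -0.106 ]
dot 64 330 [ 0.7106 -0.271 ] rel tool [-0.1488  0.0545 -0.1004]
dot 58 304 [ 0.6862 -0.2747] rel tool [-0.1492  0.0546 -0.0758]
dot 90 212 [ 0.6072 -0.2486] rel tool [-0.1125  0.0549 -0.0011]
dot 180 175 [ 0.5728 -0.1899] rel tool [-0.0497  0.0551  0.025 ]
dot 186 149 [ 0.5551 -0.1871] rel tool [-0.0446  0.0552  0.0421]
dot 184 142 [ 0.5505 -0.1884] rel tool [-0.0452  0.0552  0.0469]
dot 184 132 [ 0.5442 -0.1888] rel tool [-0.0447  0.0552  0.0532]
dot 182 120 [ 0.5372 -0.1902] rel tool [-0.0452  0.0553  0.0603]
dot 12 114 [ 0.5482 -0.2937] rel tool [-0.1492  0.0551  0.0635]
dot 178 114 [ 0.5341 -0.1933] rel tool [-0.0478  0.0553  0.0638]
dot 11 111 [ 0.5463 -0.2936] rel tool [-0.1488  0.0551  0.0654]
dot 10 108 [ 0.5443 -0.2938] rel tool [-0.1488  0.0551  0.0674]
dot 182 106 [ 0.5293 -0.1909] rel tool [-0.0448  0.0553  0.0683]
dot 179 100 [ 0.5255 -0.1932] rel tool [-0.0465  0.0553  0.0723]
dot 174 99 [ 0.5255 -0.1957] rel tool [-0.049   0.0553  0.0727]
dot 168 82 [ 0.5163 -0.2003] rel tool [-0.0524  0.0553  0.0824]
dot 170 58 [ 0.5032 -0.1995] rel tool [-0.0498  0.0554  0.0953]
[257.43222878 206.2821277 ]
```

```bash
sed -i 's/\.556,-\.141,0/.557,-.1422,0/; s/3<cv2.contourArea/12<cv2.contourArea/' h.py; python3 -m crank '[-0.001,0.048,0.001,0,1,0,0.006,0,0,1,0,0.003,0,0,1,0,0.003,0,0,1,0,0.002,0,0,1,0,0.002,0,0,1,0,0,0,0,1]';python3 -m crank '[0,0.005,0,0,1,0,0,0,0,1]';python3 -m crank '[0,-0.05,0,0,-1,0,-0.05,0,0,-1,0,-0.05,0,0,-1,0,-0.03,0,0,-1,0,0,0,0,-1]'
python3 - <<'E'
from h import *
f();vials()
E
```

```text
time_s: 17.25
ee_pos: [0.5916, -0.139, 0.0577]
orientation: [-1.142, -1.309, 1.309]
ft_force: [-1.0, 0.9, 3.8]
gripper_width: 0.0003
time_s: 17.5
ee_pos: [0.5937, -0.1398, 0.0579]
orientation: [-1.149, -1.312, 1.309]
ft_force: [-4.8, 1.3, 18.4]
gripper_width: 0.0002
time_s: 18.12
ee_pos: [0.5932, -0.1394, 0.2353]
orientation: [-1.148, -1.313, 1.308]
ft_force: [0.4, -0.6, -0.3]
gripper_width: 0.0854
F [ 0.4 -0.6 -0.3] [ 0.5932 -0.1394  0.2353]
vial [0.4382 0.2459] tool shift [0.4026 0.213  0.1007]
vial [0.4465 0.3618] tool shift [0.5163 0.2129 0.0767]
```

Cap 2 is home. Next is the vial at (0.438,0.245).

```bash
python3 -m crank '[0.058,0,0.015,0,-1,0.058,0,0.015,0,-1,0.058,0,0.015,0,-1,0.058,0,0.015,0,-1,0.057,0,0.015,0,-1,0.057,0.03,0.014,0,-1,0.056,0.04,0.012,0,-1,0,0,0,0,-1]'
python3 -m crank '[0,0,0,0,-1]'
python3 - <<'E'
from h import *
f();w=snap('wrist');dots(w,.054);vials()
E
```

```text
time_s: 19.18
ee_pos: [0.4344, 0.2386, 0.161]
orientation: [-1.132, -1.303, 1.321]
ft_force: [0.0, -0.6, 0.2]
gripper_width: 0.0853
time_s: 19.3
ee_pos: [0.4388, 0.2367, 0.1657]
orientation: [-1.14, -1.306, 1.312]
ft_force: [0.5, -0.1, 0.6]
gripper_width: 0.0855
F [ 0.5 -0.1  0.6] [0.4388 0.2367 0.1657]
dot 396 211 [0.4465 0.3606] rel tool [ 0.1222  0.1128 -0.0236]
dot 265 186 [0.4393 0.2447] rel tool [ 0.0083  0.1129 -0.0007]
vial [0.4384 0.2459] tool shift [0.0098 0.1486 0.0008]
vial [0.4468 0.3618] tool shift [ 0.1235  0.1486 -0.0231]
```

```bash
python3 -m crank '[0.0085,0.048,0,0,-1,0,0.05,0,0,-1,0,0.05,0,0,-1,0,0,0,0,1,0,0,0,0,1,0,0,0,0,1,0,0,0,0,1,0,0,0,0,1]' 40; python3 -m crank '[0,-0.05,0,0,1,0,-0.06,0,0,1,0,-0.06,0,0,1,0,-0.06,0,0,1,0,0,0,0,1]'
python3 - <<'E'
from h import *
e,R=tool();f();w=snap('wrist');dots(w,e[2]+.035)
print('p1',to(pk[1]-R@[.0005,0,.0035]+[0,0,.245]).round(4))
E
```

```text
time_s: 20.4
ee_pos: [0.4413, 0.2462, 0.0226]
orientation: [-1.145, -1.314, 1.306]
ft_force: [0.6, -2.5, 7.6]
gripper_width: 0.0212
time_s: 21.02
ee_pos: [0.4415, 0.247, 0.257]
orientation: [-1.148, -1.321, 1.3]
ft_force: [0.5, 0.8, -0.6]
gripper_width: 0.0214
F [ 0.5  0.8 -0.6] [0.4415 0.247  0.257 ]
dot 257 288 [0.4361 0.2465] rel tool [ 0.0007 -0.0385  0.0039]
dot 354 173 [0.3837 0.2736] rel tool [ 0.0346 -0.0388  0.0521]
p1 [-0.4015  0.0079 -0.034 ]
```

```bash
python3 -m crank '[-0.0575,0,-0.005,0,1,-0.0575,0,-0.005,0,1,-0.0575,0,-0.005,0,1,-0.0575,0,-0.005,0,1,-0.0575,0,-0.005,0,1,-0.0575,0,-0.005,0,1,-0.0565,0,-0.004,0,1,0,0,0,0,1]'
python3 -m crank '[0,0,0,0,1]'
python3 - <<'E'
from h import *
e,R=tool();f();w=snap('wrist','w6.png')
print('p1',to(pk[1]-R@[.0005,0,.0035]+[0,0,.05]).round(4))
E
```

```text
time_s: 22.08
ee_pos: [0.5262, -0.1509, 0.2463]
orientation: [-1.14, -1.302, 1.306]
ft_force: [-0.5, 0.5, 0.1]
gripper_width: 0.0213
time_s: 22.2
ee_pos: [0.5261, -0.147, 0.2478]
orientation: [-1.138, -1.307, 1.308]
ft_force: [-0.8, 0.1, -0.4]
gripper_width: 0.0217
F [-0.8  0.1 -0.4] [ 0.5261 -0.147   0.2478]
p1 [-0.0007  0.1984 -0.0029]
```

```bash
python3 -m crank '[-0.0005,0.05,-0.002,0,1,0,0.06,0,0,1,0,0.05,0,0,1,0,0.036,0,0,1,0,0,0,0,1]';python3 -m crank '[0,0.005,0,0,1,0,0.005,0,0,1,0,0.004,0,0,1,0,0,0,0,1]'
python3 - <<'E'
from h import *
f();e,R=tool();print(to(pk[1]-R@[.0005,0,.0035]+[0,0,.032]).round(4))
E
```

```text
time_s: 22.88
ee_pos: [0.5254, -0.1446, 0.0496]
orientation: [-1.131, -1.307, 1.311]
ft_force: [-0.5, 0.7, 0.0]
gripper_width: 0.0211
time_s: 23.38
ee_pos: [0.5314, -0.1484, 0.0454]
orientation: [-1.148, -1.313, 1.308]
ft_force: [-5.0, 3.0, 14.7]
gripper_width: 0.0209
F [-5.   3.  14.7] [ 0.5314 -0.1484  0.0454]
[0.0022 0.0134 0.0024]
```

It touched the rim at 14.7 N. I'll lift a little, correct and check the measured pose.

```bash
python3 -m crank '[0,-0.014,0,0,1,0,0,0,0,1,0,0,0,0,1]'
python3 - <<'E'
from h import *
f();e,R=tool();w=snap('wrist','w7.png');dots(w,e[2]+.032);print(to(pk[1]-R@[.0005,0,.0035]+[0,0,.05]).round(4))
a=snap('scene');b=snap('side')
cv2.imwrite('pics/p2.png',np.hstack([cv2.resize(a['frame'][140:220,180:260],(400,400),interpolation=2),cv2.resize(w['frame'][100:340,140:380],(400,400),interpolation=2)]))
E
```

```text
time_s: 23.75
ee_pos: [0.5291, -0.1479, 0.0535]
orientation: [-1.142, -1.309, 1.309]
ft_force: [-0.5, -0.6, -1.3]
gripper_width: 0.0211
F [-0.5 -0.6 -1.3] [ 0.5291 -0.1479  0.0535]
dot 257 288 [ 0.5263 -0.1479] rel tool [ 0.0001 -0.0325  0.0025]
[ 0.0011  0.003  -0.0003]
```

View pics/p2.png

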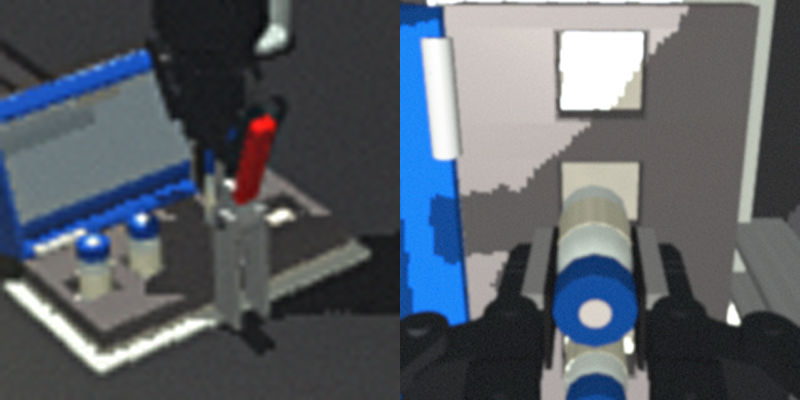

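The right crop shows pocket 0's mouth centred at crop (601,72) and pocket 1's floor centred at crop x≈601. The held vial is centred at x≈595, so the vial needs to go about 2 mm along tool +x. I'll check the other axis too.

Run:
```python
from h import *
w=snap('wrist');e,R=tool();g=w['frame'].max(2)
W=lambda u,v:(140+(u-400)*.6,100+v*.6)
p0=onz(w,*W(601,72),.024);print('p0',p0,pk[0],'p1 from p0',p0+.045*ux)
ed=onz(w,*W(601,162),.024);print('p1 from edge',ed+.0145*ux,pk[1])
print(onz(w,257.5,288,e[2]-.019-.003+.054))
print('col p1',w['frame'][185:215,260].max(1))
```

```text
p0 [ 0.477402   -0.15198136  0.024     ] [ 0.48071242 -0.1526501   0.        ] p1 from p0 [ 0.52198565 -0.14587415  0.024     ]
p1 from edge [ 0.52289028 -0.14558775  0.024     ] [ 0.52529607 -0.1465429   0.        ]
[ 0.52569901 -0.14726975  0.08465927]
col p1 [101  99 100 100 103 100 101  98  98 101 101  96 100 124 170 192 198 198
 196 196 198 197 197 200 200 198 188 169 161 159]
```

```bash
sed -i 's/\.557,-\.1422,0/.5545,-.1413,0/' h.py; python3 -m crank '[0.002,0,0.0028,0,1,0,0.005,0,0,1,0,0.005,0,0,1,0,0.004,0,0,1,0,0.002,0,0,1,0,0,0,0,1]'
```

```text
time_s: 24.7
ee_pos: [0.5258, -0.1461, 0.0373]
orientation: [-1.141, -1.309, 1.309]
ft_force: [-0.4, 0.1, -0.6]
gripper_width: 0.0211
```

```bash
python3 -m crank '[0,0.004,0,0,1,0,0.003,0,0,1,0,0,0,0,1]';python3 -m crank '[0,0,0,0,0.1,0,0,0,0,0.1,0,0,0,0,0.1,0,-0.04,0,0,0.1,0,-0.05,0,0,0.1,0,0,0,0,1,0,0,0,0,1,0,0,0,0,1]'
python3 - <<'E'
from h import *
f();w=snap('wrist');dots(w,.0635);print(to(pk[1]))
E
```

```text
time_s: 25.08
ee_pos: [0.5264, -0.1463, 0.0322]
orientation: [-1.143, -1.31, 1.309]
ft_force: [-2.0, 0.3, 6.1]
gripper_width: 0.0214
time_s: 26.08
ee_pos: [0.5247, -0.1456, 0.1185]
orientation: [-1.138, -1.307, 1.309]
ft_force: [-0.2, 0.2, -0.9]
gripper_width: -0.0001
F [-0.2  0.2 -0.9] [ 0.5247 -0.1456  0.1185]
dot 254 210 [ 0.5241 -0.1469] rel tool [-0.0012  0.0549  0.0006]
dot 180 113 [ 0.4669 -0.2002] rel tool [-0.0463  0.0551  0.0645]
[1.13617371e-05 1.18445019e-01 1.50972524e-03]
```

```bash
python3 -m crank '[-0.001,0.048,0.001,0,1,0,0.006,0,0,1,0,0.003,0,0,1,0,0.003,0,0,1,0,0.002,0,0,1,0,0.002,0,0,1,0,0,0,0,1]';python3 -m crank '[0,0.005,0,0,1,0,0,0,0,1]';python3 -m crank '[0,-0.05,0,0,-1,0,-0.05,0,0,-1,0,-0.05,0,0,-1,0,-0.03,0,0,-1,0,0,0,0,-1]'
python3 - <<'E'
from h import *
f();vials()
E
```

```text
time_s: 27.0
ee_pos: [0.5256, -0.1472, 0.058]
orientation: [-1.142, -1.31, 1.309]
ft_force: [-1.0, 2.0, 5.4]
gripper_width: 0.0005
time_s: 27.25
ee_pos: [0.5279, -0.1481, 0.0581]
orientation: [-1.149, -1.313, 1.308]
ft_force: [-4.8, 2.2, 21.9]
gripper_width: -0.0
time_s: 27.88
ee_pos: [0.5269, -0.148, 0.2352]
orientation: [-1.148, -1.312, 1.309]
ft_force: [-0.8, -0.4, 0.7]
gripper_width: 0.0856
F [-0.8 -0.4  0.7] [ 0.5269 -0.148   0.2352]
vial [0.4465 0.3618] tool shift [0.5158 0.2129 0.0099]
```

Cap 3 is home. On to the last vial.

```bash
python3 -m crank '[0.06,0,0.001,0,-1,0.06,0,0.001,0,-1,0.06,0,0.002,0,-1,0.06,0,0.001,0,-1,0.06,0,0.001,0,-1,0.06,0,0.001,0,-1,0.06,0.03,0.001,0,-1,0.06,0.03,0.001,0,-1]'
python3 -m crank '[0.028,0.01,0,0,-1,0,0,0,0,-1]'
python3 - <<'E'
from h import *
f();w=snap('wrist');dots(w,.054);vials()
E
```

```text
time_s: 28.92
ee_pos: [0.4508, 0.3204, 0.1728]
orientation: [-1.141, -1.307, 1.311]
ft_force: [1.1, 0.1, -0.3]
gripper_width: 0.0854
time_s: 29.18
ee_pos: [0.4455, 0.3472, 0.1612]
orientation: [-1.137, -1.305, 1.317]
ft_force: [-0.3, -0.0, -0.8]
gripper_width: 0.0855
F [-0.3 -0.  -0.8] [0.4455 0.3472 0.1612]
dot 273 191 [0.4471 0.3612] rel tool [ 0.015   0.1086 -0.0031]
vial [0.4473 0.3631] tool shift [ 0.0174  0.1449 -0.0026]
```

```bash
python3 -m crank '[0.0145,0.044,-0.002,0,-1,0,0.05,0,0,-1,0,0.05,0,0,-1,0,0,0,0,1,0,0,0,0,1,0,0,0,0,1,0,0,0,0,1,0,0,0,0,1]' 40; python3 -m crank '[0,-0.05,0,0,1,0,-0.06,0,0,1,0,-0.06,0,0,1,0,-0.06,0,0,1,0,0,0,0,1]'
python3 - <<'E'
from h import *
e,R=tool();f();w=snap('wrist');dots(w,e[2]+.035)
print('p0',to(pk[0]-R@[.0005,0,.0035]+[0,0,.245]).round(4))
E
```

```text
time_s: 30.28
ee_pos: [0.4507, 0.3623, 0.0251]
orientation: [-1.144, -1.314, 1.305]
ft_force: [0.8, -1.4, 7.9]
gripper_width: 0.0214
time_s: 30.9
ee_pos: [0.4509, 0.3632, 0.2599]
orientation: [-1.145, -1.322, 1.298]
ft_force: [-0.1, 0.1, 0.2]
gripper_width: 0.0213
F [-0.1  0.1  0.2] [0.4509 0.3632 0.2599]
dot 257 282 [0.4426 0.3622] rel tool [ 0.0009 -0.0389  0.007 ]
p0 [-0.5138  0.0089  0.0386]
```

```bash
python3 -m crank '[-0.06,0,0.0045,0,1,-0.06,0,0.0045,0,1,-0.06,0,0.0045,0,1,-0.06,0,0.0045,0,1,-0.06,0,0.0045,0,1,-0.06,0,0.0045,0,1,-0.06,0,0.0045,0,1,-0.06,0,0.0045,0,1]'
python3 -m crank '[-0.034,0,0.0025,0,1,0,0,0,0,1,0,0,0,0,1]'
python3 - <<'E'
from h import *
e,R=tool();f();w=snap('wrist','w8.png');dots(w,e[2]+.029)
print('p0',to(pk[0]-R@[.0005,0,.0035]+[0,0,.056]).round(4))
E
```

```text
time_s: 31.95
ee_pos: [0.477, -0.1206, 0.2497]
orientation: [-1.139, -1.308, 1.309]
ft_force: [0.7, 0.9, 0.5]
gripper_width: 0.0212
time_s: 32.33
ee_pos: [0.4795, -0.1524, 0.2503]
orientation: [-1.138, -1.308, 1.309]
ft_force: [0.4, 0.9, -0.1]
gripper_width: 0.0215
F [ 0.4  0.9 -0.1] [ 0.4795 -0.1524  0.2503]
dot 257 282 [ 0.4759 -0.1525] rel tool [ 0.0001 -0.0286  0.0038]
dot 255 199 [ 0.439  -0.1582] rel tool [-0.0005 -0.0285  0.0411]
dot 179 215 [ 0.4497 -0.1866] rel tool [-0.0301 -0.0286  0.0345]
p0 [-0.0003  0.1947 -0.0024]
```

```bash
python3 -m crank '[0,0.05,-0.002,0,1,0,0.06,0,0,1,0,0.05,0,0,1,0,0.032,0,0,1,0,0,0,0,1,0,0,0,0,1]'
python3 - <<'E'
from h import *
e,R=tool();f();w=snap('wrist');dots(w,e[2]+.029)
print('p0',to(pk[0]-R@[.0005,0,.0035]+[0,0,.035]).round(4),pk[0])
# mouth edges of p0: dark/bright along col 260
print(w['frame'][180:230,260].max(1)); print(w['frame'][205,215:305].max(1))
E
```

```text
time_s: 33.12
ee_pos: [0.4831, -0.1525, 0.0613]
orientation: [-1.143, -1.311, 1.31]
ft_force: [0.3, 0.4, 0.7]
gripper_width: 0.0207
F [0.3 0.4 0.7] [ 0.4831 -0.1525  0.0613]
dot 166 370 [ 0.5339 -0.1879] rel tool [-0.0415 -0.028  -0.045 ]
dot 256 313 [ 0.4957 -0.1507] rel tool [ 0.0006 -0.0282 -0.0122]
dot 257 282 [ 0.4794 -0.1525] rel tool [ 0.001  -0.0282  0.0041]
p0 [0.0016 0.027  0.0019] [ 0.47821242 -0.1517501   0.        ]
[ 87  97 111 121 119 123 120 123 122 123 121 122 122 124 160 214 230 232
 233 233 234 235 234 236 235 234 233 224 210 194 195 197 198 194 194 189
 188 188 187 188 188 193 192 188 188 188 190 186 202 217]
[194 186 205 198 154 126 123 123 121 119 120 123 122 123 119 122 119 116
 103 101 151 218 233 235 233 232 232 233 234 235 233 235 234 236 234 235
 235 234 236 236 237 235 235 236 235 234 235 234 233 233 233 232 233 232
 232 233 233 232 233 234 234 234 233 229 192 131  94 102 118 118 121 125
 123 121 120 121 123 120 121 121 122 121 123 120 121 122 124 123 119 121]
```

Run:
```python
from h import *
w=snap('wrist');e,R=tool()
p=onz(w,257.3,194.2,.024)+.0145*ux;v=onz(w,257.3,282,e[2]+.029);v[2]=p[2]
print(p,v,(R.T@(p-v)).round(4))
```

```text
[ 0.48023404 -0.15276976  0.024     ] [ 0.47993039 -0.15285994  0.024     ] [ 0.      0.     -0.0003]
```

Aligned. Lowering.

```bash
python3 -m crank '[0,0.008,0,0,1,0,0.006,0,0,1,0,0.005,0,0,1,0,0,0,0,1]'; python3 -m crank '[0,0.003,0,0,1,0,0.003,0,0,1,0,0,0,0,1]'
```

```text
time_s: 33.72
ee_pos: [0.4815, -0.1526, 0.0398]
orientation: [-1.14, -1.308, 1.309]
ft_force: [-0.0, -0.0, -0.7]
gripper_width: 0.0213
time_s: 34.1
ee_pos: [0.4822, -0.1529, 0.0347]
orientation: [-1.142, -1.309, 1.309]
ft_force: [1.1, 0.2, -0.5]
gripper_width: 0.0213
```

```bash
python3 -m crank '[0,0.002,0,0,1,0,0,0,0,1]';  python3 -m crank '[0,0,0,0,0.1,0,0,0,0,0.1,0,0,0,0,0.1,0,-0.04,0,0,0.1,0,-0.05,0,0,0.1,0,0,0,0,1,0,0,0,0,1,0,0,0,0,1]'
python3 - <<'E'
from h import *
f();w=snap('wrist');dots(w,.0635);print(to(pk[0]))
E
```

```text
time_s: 34.35
ee_pos: [0.4824, -0.153, 0.0345]
orientation: [-1.142, -1.309, 1.309]
ft_force: [-3.1, 0.5, 8.8]
gripper_width: 0.0213
time_s: 35.35
ee_pos: [0.4809, -0.1523, 0.1207]
orientation: [-1.138, -1.307, 1.309]
ft_force: [0.6, 0.9, -0.3]
gripper_width: 0.0001
F [ 0.6  0.9 -0.3] [ 0.4809 -0.1523  0.1207]
dot 257 324 [ 0.5769 -0.1385] rel tool [ 0.0006  0.0569 -0.0972]
dot 254 206 [ 0.4787 -0.1539] rel tool [-0.0013  0.0572  0.0022]
dot 187 171 [ 0.4601 -0.2009] rel tool [-0.0454  0.0572  0.027 ]
[0.00070079 0.12067815 0.00221557]
```

Seated. Pressing the cap, then an overview.

```bash
python3 -m crank '[-0.001,0.05,0.002,0,1,0,0.006,0,0,1,0,0.003,0,0,1,0,0.003,0,0,1,0,0.002,0,0,1,0,0.002,0,0,1,0,0,0,0,1]';python3 -m crank '[0,0.005,0,0,1,0,0,0,0,1]';python3 -m crank '[0,-0.05,0,0,1,0,-0.05,0,0,1,0,-0.05,0,0,1,0,-0.03,0,0,1,0,0,0,0,1]'
python3 - <<'E'
from h import *
f();a=snap('scene');b=snap('side');vials();w=snap('wrist')
w2=cv2.resize(w['frame'],(400,300))
cv2.imwrite('pics/o1.png',np.hstack([cv2.resize(a['frame'][140:215,170:270],(400,300),interpolation=2),cv2.resize(b['frame'][195:285,215:335],(400,300),interpolation=2)]))
E
```

```text
time_s: 36.28
ee_pos: [0.4806, -0.1542, 0.0579]
orientation: [-1.142, -1.31, 1.309]
ft_force: [-1.9, -0.1, 5.8]
gripper_width: 0.0003
time_s: 36.52
ee_pos: [0.483, -0.1554, 0.0581]
orientation: [-1.149, -1.312, 1.309]
ft_force: [-4.9, 1.9, 22.6]
gripper_width: -0.0001
time_s: 37.15
ee_pos: [0.482, -0.155, 0.2351]
orientation: [-1.148, -1.312, 1.309]
ft_force: [0.2, 1.1, -1.0]
gripper_width: 0.0001
F [ 0.2  1.1 -1. ] [ 0.482  -0.155   0.2351]
```

View pics/o1.png

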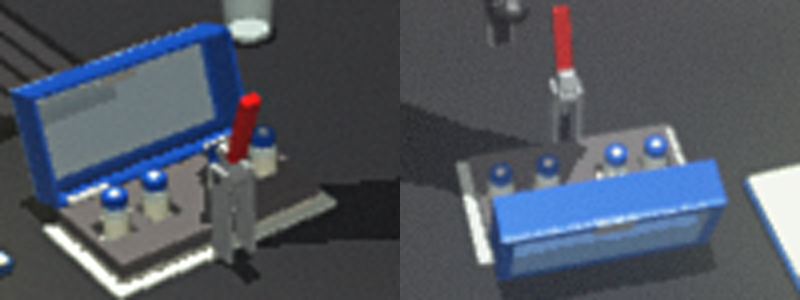

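All four vials stand in their pockets: caps at about (115,193), (155,180), (218,155) and (263,135) in the left half. The lid is open and the lever is upright at (245,125). Now the lid: go behind it with the fingers shut.

Run:
```python
from h import *
print(to(car(0,-.155,.235)).round(4),to(car(0,-.155,.1)).round(4))
```

```text
[-0.1529 -0.0059 -0.076 ] [-0.1531  0.1291 -0.0764]
```

```bash
python3 -m crank '[-0.051,0,-0.0255,0,1,-0.051,0,-0.0255,0,1,-0.051,0,-0.0255,0,1,0,0,0,0,1,0,0.04,0,0,1,0,0.045,0,0,1,0,0.04,0,0,1,0,0,0,0,1]'
python3 - <<'E'
from h import *
f();print(to(car(0,-.02,.1)).round(4));b=snap('side');a=snap('scene')
cv2.imwrite('pics/l1.png',np.hstack([cv2.resize(a['frame'][120:210,150:270],(400,300),interpolation=2),cv2.resize(b['frame'][195:300,195:335],(400,300),interpolation=2)]))
E
```

```text
time_s: 38.35
ee_pos: [0.5726, -0.292, 0.1007]
orientation: [-1.128, -1.305, 1.308]
ft_force: [0.1, 0.3, 0.7]
gripper_width: 0.0
F [0.1 0.3 0.7] [ 0.5726 -0.292   0.1007]
[ 0.1318  0.0018 -0.0026]
```

View pics/l1.png

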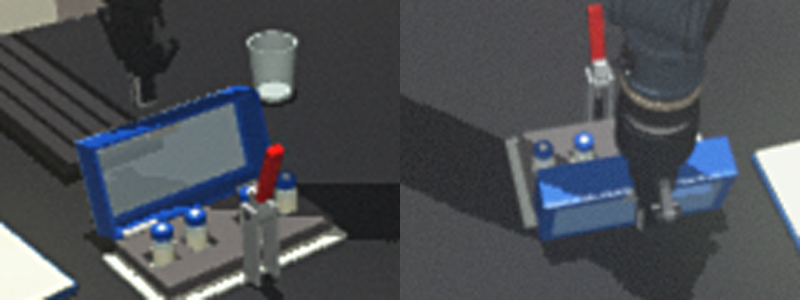

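The fingers are behind the lid, with the tip around (145,100) in the left half. I'll push forward.

```bash
python3 -m crank '[0.015,0,0,0,1,0.015,0,0,0,1,0.015,0,0,0,1,0.015,0,0,0,1]'; python3 -m crank '[0.015,0,0,0,1,0.015,0,0,0,1,0.015,0,0,0,1,0,0,0,0,1]';  python3 -m crank '[0.012,0,0,0,1,0.012,0,0,0,1,0,0,0,0,1]'
```

```text
time_s: 38.95
ee_pos: [0.5718, -0.2478, 0.1183]
orientation: [-1.174, -1.297, 1.326]
ft_force: [-8.3, -22.6, 31.0]
gripper_width: -0.0003
time_s: 39.45
ee_pos: [0.5661, -0.2017, 0.1313]
orientation: [-1.18, -1.304, 1.323]
ft_force: [-23.6, -8.7, 63.2]
gripper_width: -0.0001
time_s: 39.83
ee_pos: [0.5612, -0.1653, 0.127]
orientation: [-1.154, -1.32, 1.307]
ft_force: [-22.4, 12.4, 59.2]
gripper_width: 0.0003
```

There is a large upward force (60 N), so I'll back off upward and look.

```bash
python3 -m crank '[0,-0.03,0,0,1,0,-0.04,0,0,1,0,0,0,0,1]'
python3 - <<'E'
from h import *
f();b=snap('side');a=snap('scene')
cv2.imwrite('pics/l2.png',np.hstack([cv2.resize(a['frame'][120:210,150:270],(400,300),interpolation=2),cv2.resize(b['frame'][195:300,195:335],(400,300),interpolation=2)]))
E
```

```text
time_s: 40.2
ee_pos: [0.5619, -0.1676, 0.1827]
orientation: [-1.151, -1.315, 1.309]
ft_force: [-0.2, 0.3, 0.9]
gripper_width: 0.0003
F [-0.2  0.3  0.9] [ 0.5619 -0.1676  0.1827]
```

View pics/l2.png

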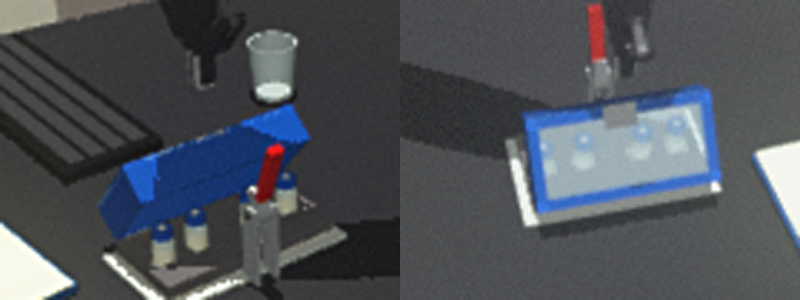

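The lid has come forward to about 45 degrees, with its top edge near (225,135) in the left half. Next I press from above, following its arc.

```bash
python3 -m crank '[0.002,0.045,0,0,1,0.004,0.018,0,0,1,0.006,0.01,0,0,1,0,0,0,0,1]';python3 -m crank '[0.01,0.006,0,0,1,0.01,0.008,0,0,1,0.008,0.009,0,0,1]'
python3 - <<'E'
from h import *
f();e,R=tool();d=e-C;print('carrier',d@ux,d@uy)
E
```

```text
time_s: 40.8
ee_pos: [0.5578, -0.1428, 0.1168]
orientation: [-1.128, -1.332, 1.293]
ft_force: [-18.1, 30.2, 54.4]
gripper_width: 0.0002
time_s: 41.18
ee_pos: [0.5544, -0.1261, 0.0812]
orientation: [-1.142, -1.312, 1.309]
ft_force: [1.1, 1.8, 4.3]
gripper_width: 0.0001
F [1.1 1.8 4.3] [ 0.5544 -0.1261  0.0812]
carrier 0.001919662866823287 0.01507450532763844
```

```bash
python3 -m crank '[0.002,0.008,0,0,1,0,0.005,0,0,1,0,0.004,0,0,1,0,0,0,0,1]'; python3 -m crank '[0,0.004,0,0,1,0,0,0,0,1]'
```

```text
time_s: 41.68
ee_pos: [0.5522, -0.1251, 0.0664]
orientation: [-1.138, -1.309, 1.308]
ft_force: [-8.3, 7.1, 19.5]
gripper_width: 0.0002
time_s: 41.92
ee_pos: [0.5523, -0.1251, 0.0663]
orientation: [-1.14, -1.309, 1.308]
ft_force: [-14.6, 9.4, 34.4]
gripper_width: -0.0001
```

The lid is shut: the roof is at 66.3 mm under 34 N. I'll lift over the lever to its +y side.

```bash
python3 -m crank '[0,-0.06,0,0,1,0,-0.06,0,0,1,0,-0.06,0,0,1,0,-0.01,0,0,1,0.055,0,0,0,1,0.055,0,0,0,1,0,0,0,0,1]'
python3 - <<'E'
from h import *
f();print(to(car(0,.135,.14)).round(4));b=snap('side');a=snap('scene')
# lid rim: red lever and view
cv2.imwrite('pics/l3.png',np.hstack([cv2.resize(a['frame'][120:210,150:270],(400,300),interpolation=2),cv2.resize(b['frame'][165:270,205:345],(400,300),interpolation=2)]))
E
```

```text
time_s: 42.8
ee_pos: [0.5373, -0.0146, 0.2472]
orientation: [-1.136, -1.309, 1.313]
ft_force: [-0.0, -1.3, -0.6]
gripper_width: -0.0001
F [-0.  -1.3 -0.6] [ 0.5373 -0.0146  0.2472]
[ 0.007   0.1072 -0.0003]
```

View pics/l3.png

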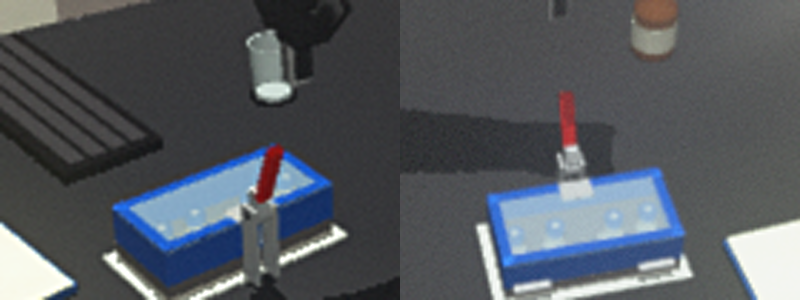

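The lid is closed edge to edge with the vials visible under its roof, and the lever is still open at (268,175) in the left half. Next I go down beside the lever and push it over.

```bash
python3 -m crank '[0.017,0,0,0,1,0,0.05,0,0,1,0,0.055,0,0,1,0,0,0,0,1]'; python3 -m crank '[-0.015,0,0,0,1,-0.015,0,0,0,1,-0.015,0,0,0,1,-0.015,0,0,0,1]'; python3 -m crank '[-0.015,0,0,0,1,-0.015,0,0,0,1]'
```

```text
time_s: 43.4
ee_pos: [0.5295, 0.0004, 0.1363]
orientation: [-1.126, -1.296, 1.314]
ft_force: [-1.0, -0.4, 0.1]
gripper_width: -0.0001
time_s: 43.9
ee_pos: [0.5479, -0.0595, 0.1502]
orientation: [-1.147, -1.318, 1.303]
ft_force: [-1.5, 4.4, 3.7]
gripper_width: 0.0005
time_s: 44.15
ee_pos: [0.5505, -0.0906, 0.1468]
orientation: [-1.146, -1.312, 1.307]
ft_force: [0.5, 3.8, -1.0]
gripper_width: -0.0003
```

```bash
python3 -m crank '[-0.012,0.003,0,0,1,-0.012,0.003,0,0,1,-0.012,0.002,0,0,1,-0.012,0,0,0,1]'
python3 - <<'E'
from h import *
f();b=snap('side');a=snap('scene')
for n,d in(('scene',a),('side',b)):
    h=cv2.cvtColor(d['frame'],cv2.COLOR_BGR2HSV); m=cv2.inRange(h,(0,150,60),(8,255,255))|cv2.inRange(h,(172,150,60),(180,255,255))
    k,_,st,ce=cv2.connectedComponentsWithStats(m)
    for i in range(1,k):
        if st[i,4]>5 and 180<ce[i][0]<320: print(n,ce[i].round(1),st[i])
for p in [(64,80),(-26,82)]: print(proj(a,car(0,p[0]/1e3,p[1]/1e3)),proj(b,car(0,p[0]/1e3,p[1]/1e3)))
E
```

```text
time_s: 44.65
ee_pos: [0.5546, -0.1378, 0.1359]
orientation: [-1.141, -1.308, 1.31]
ft_force: [0.8, -0.6, 0.3]
gripper_width: -0.0003
F [ 0.8 -0.6  0.3] [ 0.5546 -0.1378  0.1359]
scene [217.7 175.2] [211 170  15  11  63]
side [266.6 228.7] [265 227   4   5  14]
side [269.6 237.6] [267 232   6  11  25]
[227.43300776 182.84037595] [263.59644628 221.74116076]
[212.03334709 170.90592375] [270.5095072  242.42726468]
```

The lever has snapped over: the red blob now reaches (211,170), where the clamped tip should be. I'll retract and do a final check.

```bash
python3 -m crank '[0,-0.05,0,0,1,0,-0.05,0,0,1,0,-0.04,0,0,1,0.05,0,0.03,0,1,0.05,0,0.03,0,1,0.05,0,0.03,0,1,0,0,0,0,1,0,0,0,0,1]'
python3 - <<'E'
from h import *
f();b=snap('side');a=snap('scene')
M=[]
for n,d in(('scene',a),('side',b)):
    h=cv2.cvtColor(d['frame'],cv2.COLOR_BGR2HSV); m=cv2.inRange(h,(0,150,60),(8,255,255))|cv2.inRange(h,(172,150,60),(180,255,255))
    m[:, :180]=0;m[:,320:]=0; y,x=np.nonzero(m)
    t=(x[x<x.min()+2].mean(),y[x<x.min()+2].mean()) if n=='scene' else (x[y>y.max()-2].mean(),y.max())
    M.append(t);print(n,t)
p,g=tri(a,M[0],b,M[1]);print('tip',p,'gap',g,'carrier',(p-C)@ux,(p-C)@uy)
cv2.imwrite('pics/z1.png',np.hstack([cv2.resize(a['frame'][140:230,165:285],(400,300),interpolation=2),cv2.resize(b['frame'][165:270,205:345],(400,300),interpolation=2)]))
E
```

```text
time_s: 45.75
ee_pos: [0.4459, -0.0004, 0.277]
orientation: [-1.143, -1.31, 1.31]
ft_force: [-0.9, 0.4, -0.7]
gripper_width: -0.0001
F [-0.9  0.4 -0.7] [ 4.459e-01 -4.000e-04  2.770e-01]
scene (np.float64(211.66666666666666), np.float64(171.16666666666666))
side (np.float64(270.5), np.int64(242))
tip [ 0.55899776 -0.16587012  0.08213103] gap 0.0017876784119699642 carrier 0.0011216000785254873 -0.024953212152254725
```

View pics/z1.png

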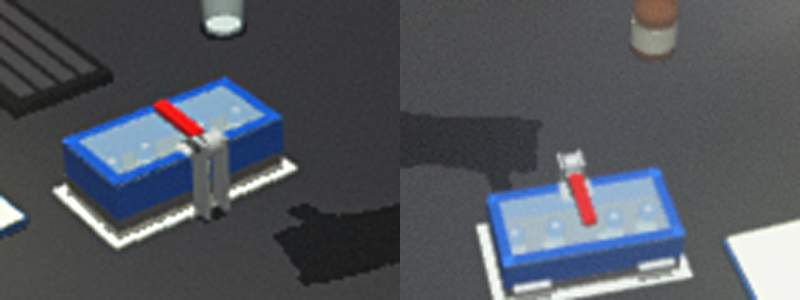

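The lid is shut and the lever lies level over it; its tip measures 82 mm high at carrier y = -25 mm, which is the clamped position. The arm is clear, so I'm handing in.

```bash
python3 -c "
from workcell import arm
print(arm.sign_off())"
```

```text
the job is handed in; nothing more can be done
None
```

The job is handed in. All four vials on the bench stand in their own pockets, the lid is shut, and the lever clamps it. The clock read about 46 s of the 208 s allowed; sign-off gives no verdict.

- **Caps:** each was pressed until its top stopped at about 58 mm above the bench under 15–23 N. Home is 57.5 mm.
- **Lid:** under the press, its roof stopped at 66.3 mm; the target is 66.5 mm. The lever was still open at that point.
- **Lever:** after snapping over, its tip measured 82 mm high at carrier y = -25 mm. The clamped position is 82 mm and -26 mm.
- **At hand-in:** the arm was clear, with no contact force. I never went near the bottle, beaker or wrench, but I did not re-measure where they stand.

Two things went less smoothly:
- **Third vial:** it landed on the pocket rim at first, at about 15 N. I lifted it, corrected by about 3 mm and reseated it.
- **Lid push:** pushing the lid forward drove the wrist force up to about 68 N, under the 120 N limit. I backed off once and finished by pressing from above, which peaked at about 65 N.

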